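# Feel which contact finger of the test jig has gone soft and stand the check weight on it

## Task

One of the three spring contact fingers in the test jig has gone soft. With the closed gripper, from left to right as you face the jig, press each finger's round pad gently down onto its stop and hold it a moment to feel how stiff it is. Then stand the check weight upright in the middle of the soft finger's pad, on no other pad, and leave it there holding that pad down on its stop, without disturbing the other things on the bench.

Things in the scene. Friction and masses are not known exactly. Their poses are not given: they have to be found in the camera images.
- jig: fixed test jig: aluminium base plate 165 x 270 x 12 mm on the bench, carrying three contact fingers side by side, 85 mm apart. Origin: centre of the plate's underside; x points away from the robot, y to the left, z up; turned by up to 0.2 rad. The left finger lies at about y = +85 mm in this frame, the middle one at 0, the right one at -85 mm.
- check_weight: loose plain steel check weight, about 0.3 kg (2.7 to 3.3 N), standing on the bench: a cylinder 34 mm in diameter and 36 mm high, with a neck and a knob 21 mm in diameter on top, 58 mm high in all. Origin: centre of its underside; z along its axis. It is heavy enough to hold the soft finger down on its stop; a sound finger holds it up.
- weight_mid (a point): point on the axis of the check weight, half-way up: 29 mm above its underside; z up along the axis. The cylinder can be grasped here from above.
- specimen_cup: bystander: lidded specimen cup, 63 mm wide, 71 mm high, standing right of and behind the jig. Origin: centre of its underside.
- petri_dish: bystander: petri dish, 61 mm wide, 13 mm high, lying left of the jig. Origin: centre of its underside.
- vial: bystander: brown glass vial, 22 mm wide, 47 mm high, standing front left. Origin: centre of its underside.
- finger_1: one of three contact fingers that look alike (number, place and travel tell nothing of stiffness): fixed module, clamp post 34 x 36 mm, 75 mm high, with a steel leaf 16 mm wide reaching 100 mm toward the robot to a round pad, a stop screw under it. Origin: underside of the post, 12 mm over the bench; axes as the jig's. More than 20 N ruins a finger.
- pad_1 (a point): centre of the top face of finger_1's pad (40 mm across, 4 mm thick); at rest level, 76 mm over the bench. The stop is 6 to 11 mm down, unlike for each finger: feel for it. The pad tilts up to 0.13 rad going down. Sound: 0.3 N + about 0.8 N/mm at the centre (5 to 9 N at the stop); soft: 0.3 N + about 0.2 N/mm (2 N at the stop). At the stop the force rises steeply.
- finger_2: one of three contact fingers that look alike (number, place and travel tell nothing of stiffness): fixed module, clamp post 34 x 36 mm, 75 mm high, with a steel leaf 16 mm wide reaching 100 mm toward the robot to a round pad, a stop screw under it. Origin: underside of the post, 12 mm over the bench; axes as the jig's. More than 20 N ruins a finger.
- pad_2 (a point): centre of the top face of finger_2's pad (40 mm across, 4 mm thick); at rest level, 76 mm over the bench. The stop is 6 to 11 mm down, unlike for each finger: feel for it. The pad tilts up to 0.13 rad going down. Sound: 0.3 N + about 0.8 N/mm at the centre (5 to 9 N at the stop); soft: 0.3 N + about 0.2 N/mm (2 N at the stop). At the stop the force rises steeply.
- finger_3: one of three contact fingers that look alike (number, place and travel tell nothing of stiffness): fixed module, clamp post 34 x 36 mm, 75 mm high, with a steel leaf 16 mm wide reaching 100 mm toward the robot to a round pad, a stop screw under it. Origin: underside of the post, 12 mm over the bench; axes as the jig's. More than 20 N ruins a finger.
- pad_3 (a point): centre of the top face of finger_3's pad (40 mm across, 4 mm thick); at rest level, 76 mm over the bench. The stop is 6 to 11 mm down, unlike for each finger: feel for it. The pad tilts up to 0.13 rad going down. Sound: 0.3 N + about 0.8 N/mm at the centre (5 to 9 N at the stop); soft: 0.3 N + about 0.2 N/mm (2 N at the stop). At the stop the force rises steeply.
Not all that is in view belongs to the job. Of the things that look like the check_weight, take the one that is farthest from the robot's base at the start.

How it is judged:
On the way, in this order (a step that is already met when the one before it is completed fails the run):
1. the left finger's pad is pressed by the gripper's fingers fully down on its stop (within 0.7 mm) and held there for 0.1 s (((y of pad_1 in the frame of jig above 0.05 m and z of pad_1 in the frame of finger_1 below 0.0577 m and contact force between the fingers and finger_1 above 0.5 N) or (y of pad_2 in the frame of jig above 0.05 m and z of pad_2 in the frame of finger_2 below 0.0562 m and contact force between the fingers and finger_2 above 0.5 N) or (y of pad_3 in the frame of jig above 0.05 m and z of pad_3 in the frame of finger_3 below 0.0547 m and contact force between the fingers and finger_3 above 0.5 N))), for 0.1 s.
2. the middle finger's pad is pressed by the gripper's fingers fully down on its stop (within 0.7 mm) and held there for 0.1 s (((y of pad_1 in the frame of jig between -0.04 and 0.04 m and z of pad_1 in the frame of finger_1 below 0.0577 m and contact force between the fingers and finger_1 above 0.5 N) or (y of pad_2 in the frame of jig between -0.04 and 0.04 m and z of pad_2 in the frame of finger_2 below 0.0562 m and contact force between the fingers and finger_2 above 0.5 N) or (y of pad_3 in the frame of jig between -0.04 and 0.04 m and z of pad_3 in the frame of finger_3 below 0.0547 m and contact force between the fingers and finger_3 above 0.5 N))), for 0.1 s.
3. the right finger's pad is pressed by the gripper's fingers fully down on its stop (within 0.7 mm) and held there for 0.1 s (((y of pad_1 in the frame of jig below -0.05 m and z of pad_1 in the frame of finger_1 below 0.0577 m and contact force between the fingers and finger_1 above 0.5 N) or (y of pad_2 in the frame of jig below -0.05 m and z of pad_2 in the frame of finger_2 below 0.0562 m and contact force between the fingers and finger_2 above 0.5 N) or (y of pad_3 in the frame of jig below -0.05 m and z of pad_3 in the frame of finger_3 below 0.0547 m and contact force between the fingers and finger_3 above 0.5 N))), for 0.1 s.
At the end, for the whole second after the job is handed in: The check weight stands upright (within 0.25 rad), still, by itself on the pad of one finger, its axis within 13 mm of the pad's centre, and its weight holds that pad down on its stop (within 0.9 mm), which only the soft finger allows (((z of pad_1 in the frame of finger_1 below 0.0579 m and horizontal distance between weight_mid and pad_1 below 0.013 m and contact force between check_weight and finger_1 above 1.5 N) or (z of pad_2 in the frame of finger_2 below 0.0564 m and horizontal distance between weight_mid and pad_2 below 0.013 m and contact force between check_weight and finger_2 above 1.5 N) or (z of pad_3 in the frame of finger_3 below 0.0549 m and horizontal distance between weight_mid and pad_3 below 0.013 m and contact force between check_weight and finger_3 above 1.5 N)) and angle between weight_mid's own z axis and vertical below 0.25 rad and linear speed of check_weight below 0.02 m/s); the robot touches nothing.
It fails at once if a finger is loaded with more than 20 N (contact force between anything else and finger_1 above 20 N or contact force between anything else and finger_2 above 20 N or contact force between anything else and finger_3 above 20 N).
It fails at once if the check weight is stood on a sound finger, which holds it up off the stop (more than 2.3 N from the weight while the pad is less than 80 % of its way down) ((contact force between check_weight and finger_1 above 2.3 N and not (z of pad_1 in the frame of finger_1 below 0.0584 m)) or (contact force between check_weight and finger_2 above 2.3 N and not (z of pad_2 in the frame of finger_2 below 0.0572 m)) or (contact force between check_weight and finger_3 above 2.3 N and not (z of pad_3 in the frame of finger_3 below 0.056 m))).
It fails at once if a bystander (specimen cup, petri dish, vial) is moved by more than 20 mm (distance of any of specimen_cup, petri_dish, vial from where it was at the start of the episode above 0.02 m).
It also fails if it takes over 62 s, if anything falls off the work surface, if the arm or the gripper's body presses on something with over 40 N, if the wrist force passes 120 N, or if a joint passes its speed limit or range.

## Robot

A 6-joint arm with a two-finger parallel gripper is mounted at the origin on a cart in front of the work surface, level with it; the furniture and walls round the work are solid. World frame = base frame: x ahead of the robot, y to its left, z up, the work surface at z = 0. Lengths are in m, angles in rad, forces in N, time in s.
With the tool pointing down it reaches from about 0.35 to 0.85 m from the base axis. Payload 8.1 kg.
Tool frame: the origin (TCP) lies at the centre of the arm's flange, where the gripper is bolted on; the fingertips stand 186 mm ahead of it and the grasp point (between the pads) lies 167 mm ahead of it; z points along the fingers, y is the line along which they close (so a half turn about z gives the same grasp; the last joint's range is limited). The gripper opens to 93 mm and grips with 3 to 60 N. Pads are 15 mm wide; open, the fingers measure 128 mm over their backs; the gripper's body (75 mm by 188 mm) begins 65 mm behind the grasp point.
Start: joints at [1.059, 0.13, 1.488, -0, 1.523, -0.085], TCP at [0.248, 0.546, 0.405] pointing down, gripper open.
Joint ranges: [-2.96, 2.96], [-0.89, 2.26], [0.02, 2.5], [-1.34, 4.48], [0, 2.73], [-2.66, 2.66]. Speed limits (rad/s): [2.39, 2.39, 2.79, 3.14, 3.14, 3.14].

## Interface

Orientations are given as a rotation vector (axis times angle).
In Python, from plant import read_state, read_camera, camera_params, robot gives the robot as it stands.
- The arm moves only by the tool carry_out, never from a script. Its argument "targets" is a list of rows, each an object of numbers: "hand": the opening in per cent of the stroke, from 0 (shut) to 100 (fully open); "x", "y", "z": the shift along the tool's x, y, z in m; "ax", "ay", "az": the turn, a rotation vector about the tool's x, y, z in rad. In form: [{"hand": .., "x": .., "y": .., "z": .., "ax": .., "ay": .., "az": ..}, ...]. A call has 1 to 8 rows; each row is the pose to reach, as a shift and turn from the pose commanded when the call began, along the tool's axes at that moment; what a row does not reach only later rows make up. A row lasts 1/8 s, in which the tool goes at most 62.5 mm and 10.7 degrees, less where a joint would pass 70% of its speed; a pose out of reach is approached as far as the arm can. A call with a gripper value outside its range is refused whole. The fingers move at their own pace and stop on an object; "newtons" is the grip in N (left out, the last holds). Time passes only in rows, so rows that repeat a pose let the fingers close. It gives the time, the measured TCP pose, the force, the opening and the grip force at its end, in the units of the state.
- read_state(): the state, without advancing time (a new reading comes with each control period).
- read_camera(name): name is "scene" or "top"; returns (picture, depth): 384x512x3 uint8, blue, green, red; 384x512 float32, m along the optical axis (not along the pixel's ray), 0 where there is no reading.
- camera_params(name): a dict with "fx", "fy", "cx", "cy" (pixels), "position" and "rotation" of the camera in the world. Camera axes: x right, y up, looking along -z (the intrinsics and any distortion apply to the point x, -y, -z); pixel columns grow to the right and rows downward; lengths in m; the calibration is good to about 2 mm. A picture is of the moment at which its call begins. camera_params takes no time and is no camera call.
- robot.close_job(): hands the job in; it is judged then, once.
The state is a dict: "t": time; "q": joint angles; "dq": joint speeds; "joint_torque": joint torques, N m; "tool_pos": TCP position; "orientation": TCP orientation; "force": force on the tool from outside, world axes, zero at the start; "wrist_torque": the same for the moment, N m; "opening": finger opening in m; "gripper_force": force on a finger pad.
Only numpy, scipy, OpenCV 4.12 (cv2) and the standard library are available. Lean on these libraries where they do the work, as an engineer would, in place of code of your own. Each camera call takes 0.05 s, during which the arm holds its last target. There are 200 camera calls.

## Working session

There is one attempt and no reset: what is moved stays moved. The work goes in short steps, Python scripts to look and compute and a tool call to move; the robot and the scene stay as the last step left them, time stands still between calls to the robot, and variables do not carry over. Pictures are saved under pics/ and viewed, at most 10 in all, crops included, and the job is handed in when it is done.

Besides the shell and the picture viewer there is one more tool, called after "Request:" as name([rows], argument=value, ...), one row to a line, values as JSON. carry_out: Moves the arm, as the interface text tells. Its arguments: {"type":"object","properties":{"targets":{"type":"array","items":{"type":"object","properties":{"hand":{"type":"number"},"x":{"type":"number"},"y":{"type":"number"},"z":{"type":"number"},"ax":{"type":"number"},"ay":{"type":"number"},"az":{"type":"number"}}}},"newtons":{"type":"number"}},"required":["targets"]}

```bash
mkdir -p pics
cat > h.py <<'E'
import numpy as np, cv2
from plant import read_state, read_camera, camera_params, robot
def cloud(name):
    im,d=read_camera(name);p=camera_params(name)
    v,u=np.mgrid[:384,:512]
    c=np.stack([(u-p['cx'])/p['fx']*d,-(v-p['cy'])/p['fy']*d,-d],-1)
    w=c@np.array(p['rotation']).T+np.array(p['position'])
    w[d==0]=np.nan
    return im,d,w
E
python3 - <<'E'
from h import *
print(camera_params('top'));print(camera_params('scene'))
for n in('top','scene'):
    im,d,w=cloud(n);cv2.imwrite(f'pics/{n}0.png',im);np.save(n+'.npy',w)
print(read_state())
E
```

```text
{'fx': 450.8981609798995, 'fy': 450.8981609798995, 'cx': 255.11059153932075, 'cy': 194.5039860173106, 'position': array([ 3.20593130e-01, -4.84542845e-04,  1.36286723e+00]), 'rotation': array([ 0.11041683, -0.13792744, -1.55694538])}
{'fx': 394.538809338127, 'fy': 394.538809338127, 'cx': 261.60596248751693, 'cy': 195.73162696251407, 'position': array([-0.15434401, -0.39833678,  0.69870841]), 'rotation': array([ 0.79042424, -0.45898525, -0.98469602])}Traceback (most recent call last):
  File "<stdin>", line 4, in <module>
  File "h.py", line 7, in cloud
    w=c@np.array(p['rotation']).T+np.array(p['position'])
      ~~~~~~~~~~~~~~~~~~~~~~~~~~~^~~~~~~~~~~~~~~~~~~~~~~~
ValueError: operands could not be broadcast together with shapes (384,512) (3,)
```

```bash
sed -i "s/np.array(p\['rotation'\]).T/cv2.Rodrigues(p['rotation'])[0].T/" h.py
python3 - <<'E'
from h import *
for n in('top','scene'):
    im,d,w=cloud(n);cv2.imwrite(f'pics/{n}0.png',im);np.save(n+'.npy',w)
print(read_state())
E
```

```text
{'t': 0.15, 'q': array([ 1.05858581e+00,  1.30997142e-01,  1.48902441e+00, -1.59079792e-05,
        1.52298088e+00, -8.54343255e-02]), 'dq': array([-1.56715641e-03, -1.42807295e-03, -1.87181791e-03,  3.50430996e-04,
       -6.03697573e-05,  2.88690310e-04]), 'joint_torque': array([ 1.29064294e-03, -5.60480440e+01, -4.92330694e+01,  7.69023900e-02,
        3.06452648e-02, -1.27989642e-04]), 'tool_pos': array([0.24828084, 0.54603422, 0.40392517]), 'orientation': array([-6.65216473e-01, -3.06994703e+00,  2.12340802e-03]), 'force': array([-0.05581029,  0.45610113,  0.37365569]), 'wrist_torque': array([-0.02142464,  0.02665149, -0.00140426]), 'gripper_force': 0.0, 'opening': 0.09290740597834088}
```

View pics/top0.png

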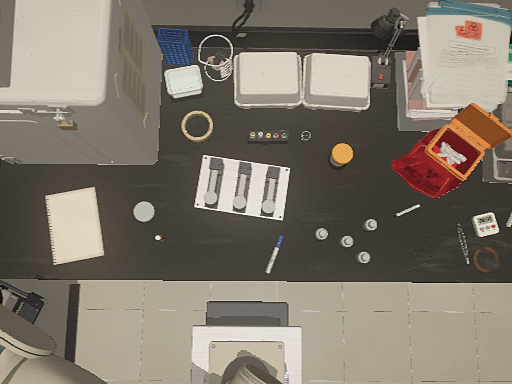

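View pics/scene0.png

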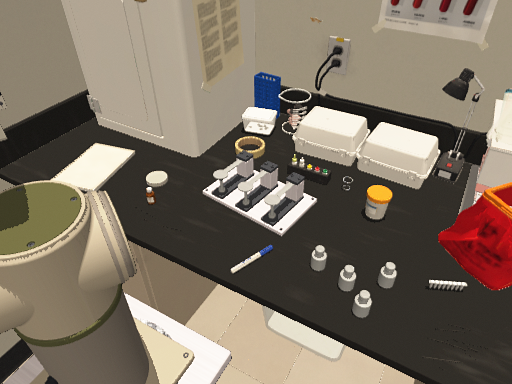

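Top view: pads at (210,199), (239,204), (268,210); four similar weights at (322,234), (347,241), (370,225), (364,257). The cup is at (342,154), the petri dish at (144,212) and the vial at (158,238). The scene view agrees.

Run:
```python
from h import *
from scipy.spatial.transform import Rotation as R
w=np.load('top.npy');im=cv2.imread('pics/top0.png')
# weights
for u,v in [(322,234),(347,241),(370,225),(364,257)]:
    P=w[v-14:v+15,u-14:u+15].reshape(-1,3);
    k=P[(P[:,2]>.049)&(P[:,2]<.066)];b=P[(P[:,2]>.029)&(P[:,2]<.043)]
    print('wt',(u,v),'knob',k.mean(0).round(4),len(k),'mid',np.median(k,0).round(4), 'shoulder c',((b.max(0)+b.min(0))/2).round(4),'r',np.hypot(*k.mean(0)[:2]).round(4))
P=w[155:222,190:298]
m=(P[...,2]>.066)&(P[...,2]<.0795)
m=cv2.morphologyEx(m.astype(np.uint8),cv2.MORPH_OPEN,np.ones((7,7),np.uint8))
n,l,s,c=cv2.connectedComponentsWithStats(m)
for i in range(1,n):
    Q=P[l==i];print('pad',s[i],c[i]+[190,155],Q.mean(0).round(4),np.ptp(Q,axis=0).round(3))
post=(P[...,2]>.084)
print('z>84',post.sum())
n,l,s,c=cv2.connectedComponentsWithStats(post.astype(np.uint8))
for i in range(1,n):
    if s[i][4]>20: print('post',s[i],P[l==i].mean(0).round(4))
g=w[150:230,185:300]; gi=im[150:230,185:300]
m=((g[...,2]>.006)&(g[...,2]<.02)&(gi.min(-1)>150))
Q=g[m];r=cv2.minAreaRect(Q[:,:2].astype(np.float32));print('plate',r)
for n_,u,v in(('cup',342,154),('petri',144,212),('vial',158,238)):print(n_,w[v,u].round(3))
s=read_state();print(R.from_rotvec(s['orientation']).as_matrix().round(4))
# scene view knobs
w2=np.load('scene.npy')
for u,v in[(319,258),(347,277),(387,274),(362,303)]:
    Q=w2[v-18:v+18,u-14:u+14].reshape(-1,3);k=Q[(Q[:,2]>.049)&(Q[:,2]<.066)];print(k.mean(0).round(4),Q[:,2].max())
Q=w2[150:230,200:320].reshape(-1,3)
```

```text
wt (322, 234) knob [ 0.4183 -0.2198  0.0578] 40 mid [ 0.4184 -0.2201  0.0573] shoulder c [ 0.4188 -0.2195  0.0365] r 0.4725
wt (347, 241) knob [ 0.3975 -0.2947  0.0571] 43 mid [ 0.3987 -0.2947  0.0575] shoulder c [ 0.3843 -0.3073  0.0359] r 0.4948
wt (370, 225) knob [ 0.4469 -0.3669  0.0576] 41 mid [ 0.4463 -0.3668  0.0573] shoulder c [ 0.4469 -0.3666  0.0364] r 0.5782
wt (364, 257) knob [ 0.3528 -0.341   0.0575] 45 mid [ 0.3507 -0.3425  0.0579] shoulder c [ 0.3639 -0.3302  0.0367] r 0.4907
z>84 191
post [19  3 14 11 63] [0.6137 0.0929 0.0863]
post [49  7 13 12 55] [0.606  0.0079 0.0864]
post [78 11 13 12 48] [ 0.5934 -0.0715  0.086 ]
plate ((0.5597045421600342, 0.015853658318519592), (0.26967713236808777, 0.16531243920326233), 82.04956817626953)
cup [ 0.652 -0.278  0.07 ]
petri [0.479 0.31  0.014]
vial [0.4   0.258 0.048]
[[-9.103e-01  4.139e-01 -7.000e-04]
 [ 4.139e-01  9.103e-01 -1.200e-03]
 [ 1.000e-04 -1.400e-03 -1.000e+00]]
[ 0.417  -0.2182  0.0569] nan
[ 0.392  -0.2958  0.0568] nan
[ 0.4451 -0.3651  0.0566] nan
[ 0.3491 -0.3413  0.057 ] nan
```

Run:
```python
from h import *
w=np.load('top.npy');w2=np.load('scene.npy')
y=np.array([np.sin(.1387),np.cos(.1387)]);x=np.array([y[1],-y[0]]);O=np.array([.5597,.0159])
for nm,W in(('top',w),('scene',w2)):
    Q=W.reshape(-1,3);Q=Q[np.isfinite(Q).all(1)]
    L=np.c_[(Q[:,:2]-O)@x,(Q[:,:2]-O)@y,Q[:,2]]
    for yc in(.085,0,-.085):
        S=L[(abs(L[:,1]-yc)<.03)&(L[:,0]<.0)&(L[:,0]>-.1)&(L[:,2]>.05)&(L[:,2]<.1)]
        P=S[S[:,0]<-.03]
        wide=P
        print(nm,yc,len(P),'z',np.median(P[:,2]).round(4),P[:,2].min().round(4),P[:,2].max().round(4),'x',P[:,0].min().round(4),'y',P[:,1].min().round(4),P[:,1].max().round(4))
        a=P[(P[:,0]<P[:,0].min()+.04)]
        c=cv2.minEnclosingCircle(a[:,:2].astype(np.float32));print('  circ',c, 'world',O+c[0][0]*x+c[0][1]*y)
        T=L[(abs(L[:,1]-yc)<.03)&(L[:,2]>.0835)&(abs(L[:,0])<.1)]
        if len(T): print('  top of post',T.min(0).round(4),T.max(0).round(4))
```

```text
top 0.085 158 z 0.0754 0.0671 0.0817 x -0.0737 y 0.0644 0.1033
  circ ((-0.05394911393523216, 0.08458825200796127), 0.020654529333114624) world [0.51796379 0.10713469]
  top of post [0.0284 0.0661 0.0836] [0.0615 0.102  0.0913]
top 0 158 z 0.0756 0.068 0.0861 x -0.0739 y -0.02 0.0184
  circ ((-0.053657710552215576, -0.0008726176456548274), 0.020624415948987007) world [0.50643694 0.02245425]
  top of post [-0.0717 -0.0184  0.0835] [0.0605 0.017  0.0901]
top -0.085 161 z 0.0757 0.0686 0.0827 x -0.0739 y -0.1046 -0.0665
  circ ((-0.05418390408158302, -0.08518745750188828), 0.020336635410785675) world [ 0.49425879 -0.06097813]
  top of post [ 0.0276 -0.103   0.0835] [ 0.0607 -0.0679  0.0926]
scene 0.085 134 z 0.0763 0.0511 0.0793 x -0.0753 y 0.0667 0.107
  circ ((-0.05345488712191582, 0.08874440938234329), 0.022144967690110207) world [0.51902789 0.1111826 ]
  top of post [0.0268 0.067  0.0835] [0.0621 0.1038 0.088 ]
scene 0 147 z 0.0763 0.0508 0.0792 x -0.0744 y -0.0184 0.0213
  circ ((-0.054003920406103134, 0.001796649768948555), 0.021119888871908188) world [0.5064631  0.02514575]
  top of post [ 0.027  -0.0157  0.0835] [0.062  0.0201 0.0891]
scene -0.085 162 z 0.0764 0.0509 0.08 x -0.0747 y -0.1027 -0.0643
  circ ((-0.054560717195272446, -0.0821266621351242), 0.020693039521574974) world [ 0.49430877 -0.05789463]
  top of post [ 0.0278 -0.1015  0.0835] [ 0.0623 -0.0651  0.0888]
```

```bash
cat >> h.py <<'E'
from scipy.spatial.transform import Rotation as R
def plan(x,y,ztip,yaw=np.radians(82.05)):
    "shift in tool axes for the fingertip to reach (x,y,ztip), tool y at yaw"
    s=read_state();M=R.from_rotvec(s['orientation']).as_matrix()
    Y=np.array([np.cos(yaw),np.sin(yaw),0]);Z=np.array([0,0,-1.]);G=np.c_[np.cross(Y,Z),Y,Z]
    d=M.T@(np.array([x,y,ztip+.186])-s['tool_pos']);a=R.from_matrix(M.T@G).as_rotvec()
    print('t',s['t'],'tip',(s['tool_pos']+M@[0,0,.186]).round(4),'F',s['force'].round(2),'shift',d.round(4),'turn',a.round(4))
E
python3 -c "
from h import *
plan(.515,.1084,.2);plan(.515,.1084,.085)"
```

```text
t 0.15 tip [0.2482 0.5458 0.2179] F [-0.06  0.46  0.37] shift [-0.424  -0.288   0.0183] turn [-0.0014 -0.0003 -0.288 ]
t 0.15 tip [0.2482 0.5458 0.2179] F [-0.06  0.46  0.37] shift [-0.424  -0.2878  0.1333] turn [-0.0014 -0.0003 -0.288 ]
```

Request:
carry_out([
  {"hand": 0, "x": -0.424, "y": -0.288, "z": 0.018, "az": -0.288},
  {"hand": 0, "x": -0.424, "y": -0.288, "z": 0.018, "az": -0.288},
  {"hand": 0, "x": -0.424, "y": -0.288, "z": 0.018, "az": -0.288},
  {"hand": 0, "x": -0.424, "y": -0.288, "z": 0.018, "az": -0.288},
  {"hand": 0, "x": -0.424, "y": -0.288, "z": 0.018, "az": -0.288},
  {"hand": 0, "x": -0.424, "y": -0.288, "z": 0.018, "az": -0.288},
  {"hand": 0, "x": -0.424, "y": -0.288, "z": 0.018, "az": -0.288},
  {"hand": 0, "x": -0.424, "y": -0.288, "z": 0.018, "az": -0.288},
], newtons=20)

```text
schema error: expected keys hand, x, y, z, ax, ay, az
```

```bash
python3 -c "
from h import *
plan(.515,.1084,.085)"
```

```text
t 0.15 tip [0.2482 0.5458 0.2179] F [-0.06  0.46  0.37] shift [-0.424  -0.2878  0.1333] turn [-0.0014 -0.0003 -0.288 ]
```

Request:
carry_out([
  {"hand": 0, "x": -0.424, "y": -0.288, "z": 0.018, "ax": 0, "ay": 0, "az": -0.288},
  {"hand": 0, "x": -0.424, "y": -0.288, "z": 0.018, "ax": 0, "ay": 0, "az": -0.288},
  {"hand": 0, "x": -0.424, "y": -0.288, "z": 0.018, "ax": 0, "ay": 0, "az": -0.288},
  {"hand": 0, "x": -0.424, "y": -0.288, "z": 0.018, "ax": 0, "ay": 0, "az": -0.288},
  {"hand": 0, "x": -0.424, "y": -0.288, "z": 0.018, "ax": 0, "ay": 0, "az": -0.288},
  {"hand": 0, "x": -0.424, "y": -0.288, "z": 0.018, "ax": 0, "ay": 0, "az": -0.288},
  {"hand": 0, "x": -0.424, "y": -0.288, "z": 0.018, "ax": 0, "ay": 0, "az": -0.288},
  {"hand": 0, "x": -0.424, "y": -0.288, "z": 0.018, "ax": 0, "ay": 0, "az": -0.288},
], newtons=20)

```text
t: 1.15
tool_pos: [0.508, 0.1192, 0.3871]
orientation: [0.218, 3.134, 0.0]
force: [0.9, 0.9, 0.3]
opening: 0.0178
gripper_force: 0.0
```

```bash
python3 -c "
from h import *
plan(.515,.1084,.084)"
```

```text
t 1.15 tip [0.5081 0.1192 0.2011] F [0.85 0.87 0.33] shift [-0.0084 -0.0097  0.1171] turn [ 0.0002  0.0001 -0.0001]
```

Request:
carry_out([
  {"hand": 0, "x": 0, "y": 0, "z": 0.05, "ax": 0, "ay": 0, "az": 0},
  {"hand": 0, "x": 0, "y": 0, "z": 0.1, "ax": 0, "ay": 0, "az": 0},
  {"hand": 0, "x": 0, "y": 0, "z": 0.1, "ax": 0, "ay": 0, "az": 0},
  {"hand": 0, "x": 0, "y": 0, "z": 0.1, "ax": 0, "ay": 0, "az": 0},
])

```text
t: 1.65
tool_pos: [0.5079, 0.1214, 0.289]
orientation: [0.217, 3.133, 0.0]
force: [0.8, 0.6, 0.7]
opening: 0.0005
gripper_force: 0.0
```

```bash
python3 -c "
from h import *
plan(.515,.1084,.084)"
```

```text
t 1.65 tip [0.5082 0.1214 0.103 ] F [0.77 0.59 0.73] shift [-0.0088 -0.0119  0.019 ] turn [0.0003 0.0014 0.0003]
```

Request:
carry_out([
  {"hand": 0, "x": -0.009, "y": -0.012, "z": 0.01, "ax": 0, "ay": 0, "az": 0},
  {"hand": 0, "x": -0.009, "y": -0.012, "z": 0.022, "ax": 0, "ay": 0, "az": 0},
  {"hand": 0, "x": -0.009, "y": -0.012, "z": 0.022, "ax": 0, "ay": 0, "az": 0},
  {"hand": 0, "x": -0.009, "y": -0.012, "z": 0.022, "ax": 0, "ay": 0, "az": 0},
])

```text
t: 2.15
tool_pos: [0.5146, 0.108, 0.2653]
orientation: [-0.218, -3.134, -0.0]
force: [0.3, 0.0, -0.1]
opening: 0.0005
gripper_force: 0.0
```

```bash
python3 -c "
from h import *
plan(.515,.1084,.076)"
```

```text
t 2.15 tip [0.5146 0.1081 0.0793] F [ 0.28  0.03 -0.09] shift [-0.0003  0.0004  0.0033] turn [ 0.     -0.0003 -0.    ]
```

Request:
carry_out([
  {"hand": 0, "x": 0, "y": 0, "z": 0.004, "ax": 0, "ay": 0, "az": 0},
  {"hand": 0, "x": 0, "y": 0, "z": 0.007, "ax": 0, "ay": 0, "az": 0},
  {"hand": 0, "x": 0, "y": 0, "z": 0.007, "ax": 0, "ay": 0, "az": 0},
])

```text
t: 2.52
tool_pos: [0.515, 0.1081, 0.2587]
orientation: [0.218, 3.133, 0.0]
force: [0.8, 1.1, 4.0]
opening: 0.0003
gripper_force: 1.8
```

Request:
carry_out([
  {"hand": 0, "x": 0, "y": 0, "z": 0.002, "ax": 0, "ay": 0, "az": 0},
  {"hand": 0, "x": 0, "y": 0, "z": 0.002, "ax": 0, "ay": 0, "az": 0},
])

```text
t: 2.78
tool_pos: [0.515, 0.1081, 0.2567]
orientation: [0.218, 3.133, 0.001]
force: [1.3, 0.7, 5.7]
opening: 0.0001
gripper_force: 2.7
```

Request:
carry_out([
  {"hand": 0, "x": 0, "y": 0, "z": 0.001, "ax": 0, "ay": 0, "az": 0},
  {"hand": 0, "x": 0, "y": 0, "z": 0.001, "ax": 0, "ay": 0, "az": 0},
])

```text
t: 3.02
tool_pos: [0.515, 0.1081, 0.2559]
orientation: [0.218, 3.133, 0.001]
force: [0.8, 0.6, 6.1]
opening: 0.0003
gripper_force: 3.0
```

Request:
carry_out([
  {"hand": 0, "x": 0, "y": 0, "z": 0.001, "ax": 0, "ay": 0, "az": 0},
  {"hand": 0, "x": 0, "y": 0, "z": 0.001, "ax": 0, "ay": 0, "az": 0},
])

```text
t: 3.28
tool_pos: [0.5151, 0.1081, 0.255]
orientation: [0.218, 3.133, 0.001]
force: [1.3, 0.4, 6.5]
opening: 0.0004
gripper_force: 3.4
```

Request:
carry_out([
  {"hand": 0, "x": 0, "y": 0, "z": 0.0007, "ax": 0, "ay": 0, "az": 0},
  {"hand": 0, "x": 0, "y": 0, "z": 0.0007, "ax": 0, "ay": 0, "az": 0},
])

```text
t: 3.52
tool_pos: [0.5151, 0.1081, 0.2544]
orientation: [0.218, 3.133, 0.001]
force: [-0.2, 0.7, 7.5]
opening: 0.0005
gripper_force: 3.7
```

Request:
carry_out([
  {"hand": 0, "x": 0, "y": 0, "z": 0.0007, "ax": 0, "ay": 0, "az": 0},
  {"hand": 0, "x": 0, "y": 0, "z": 0.0007, "ax": 0, "ay": 0, "az": 0},
])

```text
t: 3.78
tool_pos: [0.5151, 0.1081, 0.2537]
orientation: [0.218, 3.132, 0.001]
force: [-0.3, 1.2, 8.2]
opening: 0.0003
gripper_force: 3.9
```

Request:
carry_out([
  {"hand": 0, "x": 0, "y": 0, "z": 0.0007, "ax": 0, "ay": 0, "az": 0},
  {"hand": 0, "x": 0, "y": 0, "z": 0.0007, "ax": 0, "ay": 0, "az": 0},
])

```text
t: 4.03
tool_pos: [0.5152, 0.1081, 0.2531]
orientation: [0.218, 3.132, 0.0]
force: [0.5, 1.1, 8.7]
opening: 0.0004
gripper_force: 4.2
```

Request:
carry_out([
  {"hand": 0, "x": 0, "y": 0, "z": 0.0006, "ax": 0, "ay": 0, "az": 0},
  {"hand": 0, "x": 0, "y": 0, "z": 0.0006, "ax": 0, "ay": 0, "az": 0},
])

```text
t: 4.28
tool_pos: [0.5152, 0.1081, 0.2527]
orientation: [0.218, 3.132, 0.001]
force: [-1.0, 1.1, 9.1]
opening: 0.0005
gripper_force: 4.4
```

Request:
carry_out([
  {"hand": 0, "x": 0, "y": 0, "z": 0.0006, "ax": 0, "ay": 0, "az": 0},
  {"hand": 0, "x": 0, "y": 0, "z": 0.0006, "ax": 0, "ay": 0, "az": 0},
])

```text
t: 4.53
tool_pos: [0.5153, 0.1081, 0.2523]
orientation: [0.218, 3.132, 0.001]
force: [-1.2, -0.3, 11.0]
opening: 0.0005
gripper_force: 5.5
```

Request:
carry_out([
  {"hand": 0, "x": 0, "y": 0, "z": 0.0005, "ax": 0, "ay": 0, "az": 0},
  {"hand": 0, "x": 0, "y": 0, "z": 0.0005, "ax": 0, "ay": 0, "az": 0},
])

```text
t: 4.78
tool_pos: [0.5153, 0.1081, 0.252]
orientation: [0.218, 3.132, 0.001]
force: [-2.1, -0.2, 12.8]
opening: 0.0006
gripper_force: 6.4
```

Request:
carry_out([
  {"hand": 0, "x": 0, "y": 0, "z": 0.0002, "ax": 0, "ay": 0, "az": 0},
  {"hand": 0, "x": 0, "y": 0, "z": 0.0002, "ax": 0, "ay": 0, "az": 0},
  {"hand": 0, "x": 0, "y": 0, "z": -0.03, "ax": 0, "ay": 0, "az": 0},
  {"hand": 0, "x": 0, "y": -0.04, "z": -0.03, "ax": 0, "ay": 0, "az": 0},
  {"hand": 0, "x": 0, "y": -0.085, "z": -0.03, "ax": 0, "ay": 0, "az": 0},
  {"hand": 0, "x": 0, "y": -0.085, "z": -0.014, "ax": 0, "ay": 0, "az": 0},
  {"hand": 0, "x": 0, "y": -0.085, "z": -0.014, "ax": 0, "ay": 0, "az": 0},
])

```text
t: 5.65
tool_pos: [0.5019, 0.0239, 0.2624]
orientation: [-0.219, -3.13, -0.0]
force: [0.8, -0.6, 0.5]
opening: 0.0004
gripper_force: 0.1
```

```bash
python3 -c "
from h import *
plan(.5035,.0240,.072)"
```

```text
t 5.65 tip [0.5012 0.0239 0.0764] F [ 0.81 -0.6   0.46] shift [-0.0016  0.0004  0.0044] turn [-0.0001 -0.0038 -0.001 ]
```

Request:
carry_out([
  {"hand": 0, "x": -0.001, "y": 0, "z": 0.003, "ax": 0, "ay": 0, "az": 0},
  {"hand": 0, "x": -0.001, "y": 0, "z": 0.005, "ax": 0, "ay": 0, "az": 0},
  {"hand": 0, "x": -0.001, "y": 0, "z": 0.005, "ax": 0, "ay": 0, "az": 0},
])

```text
t: 6.02
tool_pos: [0.504, 0.0243, 0.2596]
orientation: [-0.216, -3.134, -0.001]
force: [-0.8, 1.3, 3.0]
opening: 0.0005
gripper_force: 1.4
```

Request:
carry_out([
  {"hand": 0, "x": 0, "y": 0, "z": 0.001, "ax": 0, "ay": 0, "az": 0},
  {"hand": 0, "x": 0, "y": 0, "z": 0.001, "ax": 0, "ay": 0, "az": 0},
])

```text
t: 6.28
tool_pos: [0.5041, 0.024, 0.2587]
orientation: [0.217, 3.133, 0.001]
force: [-0.6, 3.3, 3.4]
opening: 0.0005
gripper_force: 1.8
```

Request:
carry_out([
  {"hand": 0, "x": 0, "y": 0, "z": 0.0007, "ax": 0, "ay": 0, "az": 0},
  {"hand": 0, "x": 0, "y": 0, "z": 0.0007, "ax": 0, "ay": 0, "az": 0},
])

```text
t: 6.52
tool_pos: [0.5041, 0.0238, 0.258]
orientation: [0.218, 3.133, 0.0]
force: [-0.4, 3.7, 3.7]
opening: 0.0006
gripper_force: 2.1
```

Request:
carry_out([
  {"hand": 0, "x": 0, "y": 0, "z": 0.0007, "ax": 0, "ay": 0, "az": 0},
  {"hand": 0, "x": 0, "y": 0, "z": 0.0007, "ax": 0, "ay": 0, "az": 0},
])

```text
t: 6.78
tool_pos: [0.5041, 0.0237, 0.2573]
orientation: [0.218, 3.133, 0.0]
force: [-0.2, 3.4, 5.3]
opening: 0.0009
gripper_force: 2.5
```

Request:
carry_out([
  {"hand": 0, "x": 0, "y": 0, "z": 0.0015, "ax": 0, "ay": 0, "az": 0},
  {"hand": 0, "x": 0, "y": 0, "z": 0.0015, "ax": 0, "ay": 0, "az": 0},
])

```text
t: 7.02
tool_pos: [0.5042, 0.0237, 0.2559]
orientation: [0.218, 3.133, 0.0]
force: [0.7, 3.3, 6.0]
opening: 0.0004
gripper_force: 3.1
```

Request:
carry_out([
  {"hand": 0, "x": 0, "y": 0, "z": 0.0007, "ax": 0, "ay": 0, "az": 0},
  {"hand": 0, "x": 0, "y": 0, "z": 0.0007, "ax": 0, "ay": 0, "az": 0},
])

```text
t: 7.28
tool_pos: [0.5042, 0.0237, 0.2554]
orientation: [0.218, 3.133, 0.0]
force: [-1.5, 3.6, 6.4]
opening: 0.0004
gripper_force: 3.9
```

Request:
carry_out([
  {"hand": 0, "x": 0, "y": 0, "z": 0.0006, "ax": 0, "ay": 0, "az": 0},
  {"hand": 0, "x": 0, "y": 0, "z": 0.0006, "ax": 0, "ay": 0, "az": 0},
])

```text
t: 7.52
tool_pos: [0.5042, 0.0237, 0.2551]
orientation: [0.218, 3.133, 0.0]
force: [-1.8, 4.0, 10.4]
opening: 0.0004
gripper_force: 5.0
```

Request:
carry_out([
  {"hand": 0, "x": 0, "y": 0, "z": 0.0006, "ax": 0, "ay": 0, "az": 0},
  {"hand": 0, "x": 0, "y": 0, "z": 0.0006, "ax": 0, "ay": 0, "az": 0},
])

```text
t: 7.78
tool_pos: [0.5043, 0.0237, 0.2547]
orientation: [0.218, 3.133, 0.0]
force: [-3.2, 3.6, 12.3]
opening: 0.0006
gripper_force: 6.1
```

Request:
carry_out([
  {"hand": 0, "x": 0, "y": 0, "z": 0.0001, "ax": 0, "ay": 0, "az": 0},
  {"hand": 0, "x": 0, "y": 0, "z": 0.0001, "ax": 0, "ay": 0, "az": 0},
  {"hand": 0, "x": 0, "y": 0, "z": -0.03, "ax": 0, "ay": 0, "az": 0},
  {"hand": 0, "x": 0, "y": -0.04, "z": -0.03, "ax": 0, "ay": 0, "az": 0},
  {"hand": 0, "x": 0, "y": -0.085, "z": -0.03, "ax": 0, "ay": 0, "az": 0},
  {"hand": 0, "x": 0, "y": -0.085, "z": -0.011, "ax": 0, "ay": 0, "az": 0},
  {"hand": 0, "x": 0, "y": -0.085, "z": -0.011, "ax": 0, "ay": 0, "az": 0},
])

```text
t: 8.65
tool_pos: [0.491, -0.0611, 0.2627]
orientation: [-0.22, -3.13, 0.0]
force: [0.7, 0.3, -0.2]
opening: 0.0005
gripper_force: 0.0
```

```bash
python3 -c "
from h import *
plan(.4915,-.0600,.072)"
```

```text
t 8.65 tip [ 0.4902 -0.0611  0.0767] F [ 0.69  0.34 -0.15] shift [-0.0004  0.0012  0.0047] turn [-0.0004 -0.004  -0.0014]
```

Request:
carry_out([
  {"hand": 0, "x": 0, "y": 0, "z": 0.003, "ax": 0, "ay": 0, "az": 0},
  {"hand": 0, "x": 0, "y": 0, "z": 0.006, "ax": 0, "ay": 0, "az": 0},
  {"hand": 0, "x": 0, "y": 0, "z": 0.006, "ax": 0, "ay": 0, "az": 0},
])

```text
t: 9.02
tool_pos: [0.4923, -0.0602, 0.2588]
orientation: [0.217, 3.134, -0.0]
force: [-0.7, -0.8, 1.7]
opening: 0.0005
gripper_force: 0.6
```

Request:
carry_out([
  {"hand": 0, "x": 0, "y": 0, "z": 0.0015, "ax": 0, "ay": 0, "az": 0},
  {"hand": 0, "x": 0, "y": 0, "z": 0.0015, "ax": 0, "ay": 0, "az": 0},
])

```text
t: 9.28
tool_pos: [0.4923, -0.0604, 0.2573]
orientation: [0.217, 3.133, 0.0]
force: [-1.0, 0.7, 1.3]
opening: 0.0006
gripper_force: 0.7
```

Request:
carry_out([
  {"hand": 0, "x": 0, "y": 0, "z": 0.0007, "ax": 0, "ay": 0, "az": 0},
  {"hand": 0, "x": 0, "y": 0, "z": 0.0007, "ax": 0, "ay": 0, "az": 0},
])

```text
t: 9.52
tool_pos: [0.4923, -0.0605, 0.2566]
orientation: [0.218, 3.134, 0.0]
force: [0.9, 0.7, 2.5]
opening: 0.0005
gripper_force: 0.8
```

Request:
carry_out([
  {"hand": 0, "x": 0, "y": 0, "z": 0.0007, "ax": 0, "ay": 0, "az": 0},
  {"hand": 0, "x": 0, "y": 0, "z": 0.0007, "ax": 0, "ay": 0, "az": 0},
])

```text
t: 9.78
tool_pos: [0.4922, -0.0606, 0.2558]
orientation: [0.218, 3.134, -0.0]
force: [1.3, 1.8, 1.6]
opening: 0.0006
gripper_force: 0.9
```

Request:
carry_out([
  {"hand": 0, "x": 0, "y": 0, "z": 0.0007, "ax": 0, "ay": 0, "az": 0},
  {"hand": 0, "x": 0, "y": 0, "z": 0.0007, "ax": 0, "ay": 0, "az": 0},
])

```text
t: 10.02
tool_pos: [0.4922, -0.0606, 0.2551]
orientation: [0.218, 3.134, -0.0]
force: [1.2, 0.1, 1.9]
opening: 0.0005
gripper_force: 1.0
```

Right is soft. On to its stop.

Request:
carry_out([
  {"hand": 0, "x": 0, "y": 0, "z": 0.0007, "ax": 0, "ay": 0, "az": 0},
  {"hand": 0, "x": 0, "y": 0, "z": 0.0007, "ax": 0, "ay": 0, "az": 0},
])

```text
t: 10.28
tool_pos: [0.4922, -0.0606, 0.2544]
orientation: [0.218, 3.134, -0.0]
force: [1.6, 0.7, 1.2]
opening: 0.0006
gripper_force: 1.0
```

Request:
carry_out([
  {"hand": 0, "x": 0, "y": 0, "z": 0.0007, "ax": 0, "ay": 0, "az": 0},
  {"hand": 0, "x": 0, "y": 0, "z": 0.0007, "ax": 0, "ay": 0, "az": 0},
])

```text
t: 10.52
tool_pos: [0.4923, -0.0606, 0.2539]
orientation: [0.218, 3.134, -0.0]
force: [0.5, -0.0, 4.8]
opening: 0.0004
gripper_force: 2.3
```

Request:
carry_out([
  {"hand": 0, "x": 0, "y": 0, "z": 0.0007, "ax": 0, "ay": 0, "az": 0},
  {"hand": 0, "x": 0, "y": 0, "z": 0.0007, "ax": 0, "ay": 0, "az": 0},
])

```text
t: 10.78
tool_pos: [0.4923, -0.0605, 0.2534]
orientation: [0.218, 3.134, -0.0]
force: [-0.8, 1.4, 6.8]
opening: 0.0003
gripper_force: 3.6
```

Request:
carry_out([
  {"hand": 0, "x": 0, "y": 0, "z": 0.0004, "ax": 0, "ay": 0, "az": 0},
  {"hand": 0, "x": 0, "y": 0, "z": 0.0004, "ax": 0, "ay": 0, "az": 0},
  {"hand": 0, "x": 0, "y": 0, "z": 0.0004, "ax": 0, "ay": 0, "az": 0},
])

```text
t: 11.15
tool_pos: [0.4923, -0.0606, 0.2532]
orientation: [0.218, 3.133, -0.0]
force: [-1.3, 1.2, 8.1]
opening: 0.0006
gripper_force: 4.2
```

Request:
carry_out([
  {"hand": 0, "x": 0, "y": 0, "z": -0.04, "ax": 0, "ay": 0, "az": 0},
  {"hand": 0, "x": 0, "y": 0, "z": -0.08, "ax": 0, "ay": 0, "az": 0},
])

```text
t: 11.4
tool_pos: [0.4914, -0.0605, 0.3322]
orientation: [-0.218, -3.131, -0.0]
force: [0.9, -0.1, 0.7]
opening: 0.0005
gripper_force: 0.0
```

```bash
python3 -c "
from h import *
plan(.446,-.366,.12)"
```

```text
t 11.4 tip [ 0.4907 -0.0604  0.1462] F [ 0.87 -0.08  0.72] shift [ 0.0025 -0.3089  0.0262] turn [ 0.     -0.0035 -0.0001]
```

Request:
carry_out([
  {"hand": 75, "x": 0.002, "y": -0.06, "z": 0.0, "ax": 0, "ay": 0, "az": 0},
  {"hand": 75, "x": 0.002, "y": -0.12, "z": 0.01, "ax": 0, "ay": 0, "az": 0},
  {"hand": 75, "x": 0.002, "y": -0.18, "z": 0.02, "ax": 0, "ay": 0, "az": 0},
  {"hand": 75, "x": 0.002, "y": -0.24, "z": 0.026, "ax": 0, "ay": 0, "az": 0},
  {"hand": 75, "x": 0.002, "y": -0.29, "z": 0.026, "ax": 0, "ay": 0, "az": 0},
  {"hand": 75, "x": 0.002, "y": -0.309, "z": 0.026, "ax": 0, "ay": 0, "az": 0},
  {"hand": 75, "x": 0.002, "y": -0.309, "z": 0.026, "ax": 0, "ay": 0, "az": 0},
  {"hand": 75, "x": 0.002, "y": -0.309, "z": 0.026, "ax": 0, "ay": 0, "az": 0},
])

```text
t: 12.4
tool_pos: [0.4477, -0.3649, 0.3062]
orientation: [-0.216, -3.133, -0.002]
force: [0.6, 0.7, -0.4]
opening: 0.0696
gripper_force: 0.0
```

```bash
python3 -c "
from h import *
plan(.446,-.366,.011)
im,d,w=cloud('scene');cv2.imwrite('pics/s1.png',cv2.resize(im[120:384,230:512],None,fx=2,fy=2))"
```

```text
t 12.4 tip [ 0.4476 -0.3647  0.1202] F [ 0.57  0.71 -0.41] shift [ 0.0015 -0.0015  0.1092] turn [ 0.0011 -0.0007  0.0009]
```

View pics/s1.png

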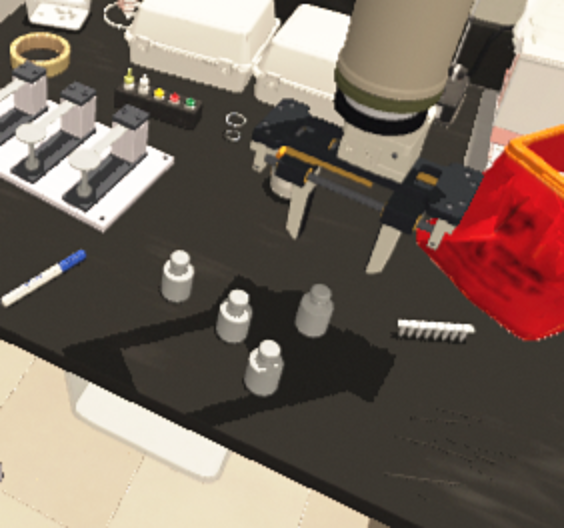

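Open fingers at crop (297,235) and (378,270), above the target weight at (314,310); the neighbours at (235,318) and (265,370) are clear. I'll go down.

Request:
carry_out([
  {"hand": 75, "x": 0.0015, "y": -0.0015, "z": 0.03, "ax": 0, "ay": 0, "az": 0},
  {"hand": 75, "x": 0.0015, "y": -0.0015, "z": 0.06, "ax": 0, "ay": 0, "az": 0},
  {"hand": 75, "x": 0.0015, "y": -0.0015, "z": 0.09, "ax": 0, "ay": 0, "az": 0},
  {"hand": 75, "x": 0.0015, "y": -0.0015, "z": 0.108, "ax": 0, "ay": 0, "az": 0},
  {"hand": 75, "x": 0.0015, "y": -0.0015, "z": 0.108, "ax": 0, "ay": 0, "az": 0},
  {"hand": 75, "x": 0.0015, "y": -0.0015, "z": 0.108, "ax": 0, "ay": 0, "az": 0},
])

```text
t: 13.2
tool_pos: [0.4464, -0.3677, 0.1999]
orientation: [0.217, 3.133, -0.002]
force: [-0.0, -1.0, -0.0]
opening: 0.0696
gripper_force: 0.0
```

Request:
carry_out([
  {"hand": 20, "x": 0, "y": 0, "z": 0, "ax": 0, "ay": 0, "az": 0},
  {"hand": 20, "x": 0, "y": 0, "z": 0, "ax": 0, "ay": 0, "az": 0},
  {"hand": 20, "x": 0, "y": 0, "z": 0, "ax": 0, "ay": 0, "az": 0},
  {"hand": 20, "x": 0, "y": 0, "z": 0, "ax": 0, "ay": 0, "az": 0},
  {"hand": 20, "x": 0, "y": 0, "z": 0, "ax": 0, "ay": 0, "az": 0},
  {"hand": 20, "x": 0, "y": 0, "z": 0, "ax": 0, "ay": 0, "az": 0},
], newtons=20)

```text
t: 13.95
tool_pos: [0.4458, -0.3673, 0.1987]
orientation: [0.218, 3.134, 0.001]
force: [-0.1, 3.0, 3.9]
opening: 0.0332
gripper_force: 20.0
```

```bash
python3 -c "
from h import *
plan(.446,-.366,.011)"
```

```text
t 13.95 tip [ 0.4458 -0.3673  0.0127] F [-0.11  3.05  3.9 ] shift [0.     0.0014 0.0017] turn [ 0.0005 -0.      0.    ]
```

Request:
carry_out([
  {"hand": 20, "x": 0, "y": 0, "z": -0.03, "ax": 0, "ay": 0, "az": 0},
  {"hand": 20, "x": 0, "y": 0, "z": -0.08, "ax": 0, "ay": 0, "az": 0},
  {"hand": 20, "x": 0, "y": 0, "z": -0.13, "ax": 0, "ay": 0, "az": 0},
  {"hand": 20, "x": 0, "y": 0.05, "z": -0.14, "ax": 0, "ay": 0, "az": 0},
  {"hand": 20, "x": 0, "y": 0.1, "z": -0.14, "ax": 0, "ay": 0, "az": 0},
  {"hand": 20, "x": 0, "y": 0.15, "z": -0.14, "ax": 0, "ay": 0, "az": 0},
  {"hand": 20, "x": 0, "y": 0.2, "z": -0.14, "ax": 0, "ay": 0, "az": 0},
])

```text
t: 14.82
tool_pos: [0.4731, -0.1681, 0.3379]
orientation: [-0.219, -3.133, 0.0]
force: [1.4, -0.5, -3.2]
opening: 0.0334
gripper_force: 20.0
```

```bash
python3 -c "
from h import *
plan(.4965,-.0607,.125)"
```

```text
t 14.825 tip [ 0.473  -0.1681  0.1519] F [ 1.4  -0.47 -3.23] shift [-0.0083  0.1096  0.0268] turn [-0.0003 -0.0007 -0.0005]
```

Request:
carry_out([
  {"hand": 20, "x": -0.004, "y": 0.05, "z": 0, "ax": 0, "ay": 0, "az": 0},
  {"hand": 20, "x": -0.008, "y": 0.09, "z": 0.01, "ax": 0, "ay": 0, "az": 0},
  {"hand": 20, "x": -0.008, "y": 0.108, "z": 0.022, "ax": 0, "ay": 0, "az": 0},
  {"hand": 20, "x": -0.008, "y": 0.108, "z": 0.027, "ax": 0, "ay": 0, "az": 0},
  {"hand": 20, "x": -0.008, "y": 0.108, "z": 0.027, "ax": 0, "ay": 0, "az": 0},
])

```text
t: 15.45
tool_pos: [0.4959, -0.0645, 0.3107]
orientation: [-0.219, -3.132, 0.001]
force: [-0.6, -0.2, -2.4]
opening: 0.0334
gripper_force: 20.0
```

```bash
python3 -c "
from h import *
plan(.4965,-.0607,.095)
im,d,w=cloud('scene');cv2.imwrite('pics/s2.png',cv2.resize(im[110:260,180:340],None,fx=4,fy=4))
np.save('s2.npy',w)"
```

```text
t 15.45 tip [ 0.4955 -0.0645  0.1247] F [-0.62 -0.2  -2.4 ] shift [-0.0002  0.0038  0.0297] turn [-0.0006 -0.0016 -0.0005]
```

View pics/s2.png

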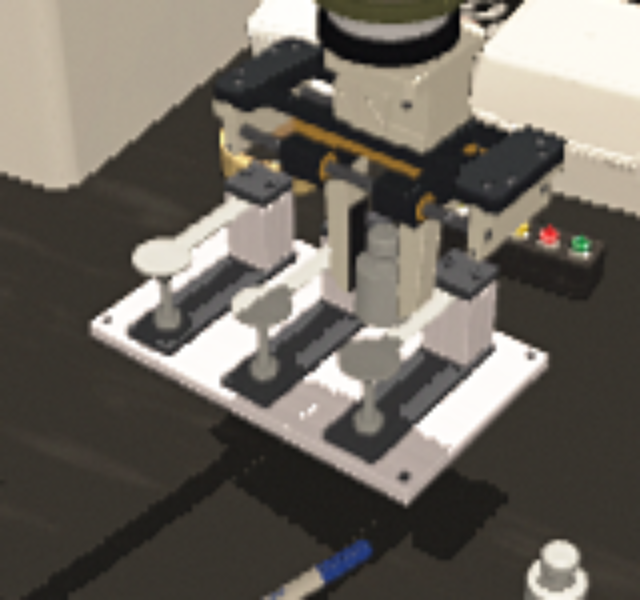

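Weight upright in the gripper at crop (380,280), directly over the right pad (370,355). I'll check where its axis sits relative to the tool.

Run:
```python
from h import *
from scipy.optimize import least_squares
w=np.load('s2.npy')
def fit(u0,u1,v0,v1,z0,z1,r):
    Q=w[v0:v1,u0:u1].reshape(-1,3);Q=Q[(Q[:,2]>z0)&(Q[:,2]<z1)]
    s=least_squares(lambda c:np.hypot(*(Q[:,:2]-c).T)-r,Q[:,:2].mean(0)+[.01,.005],loss='soft_l1',f_scale=.001)
    print(len(Q),s.x.round(4),np.abs(s.fun).mean().round(5))
# body: crop x 360-398,y 255-318 -> px
fit(271,279,176,187,.115,.145,.017)
fit(272,280,165,172,.15,.175,.0105)
Q=w[165:190,275];print(Q.round(3)[::3])
```

```text
49 [ 0.4989 -0.0642] 0.00072
45 [ 0.4995 -0.0637] 0.00301
[[ 0.613 -0.003  0.085]
 [ 0.494 -0.065  0.171]
 [ 0.489 -0.068  0.168]
 [ 0.491 -0.067  0.158]
 [ 0.49  -0.068  0.15 ]
 [ 0.482 -0.072  0.148]
 [ 0.484 -0.071  0.138]
 [ 0.483 -0.072  0.13 ]
 [ 0.485 -0.071  0.119]]
```

Request:
carry_out([
  {"hand": 20, "x": 0.006, "y": 0.005, "z": 0.01, "ax": 0, "ay": -0.03, "az": 0},
  {"hand": 20, "x": 0.013, "y": 0.005, "z": 0.02, "ax": 0, "ay": -0.06, "az": 0},
  {"hand": 20, "x": 0.02, "y": 0.005, "z": 0.03, "ax": 0, "ay": -0.1, "az": 0},
  {"hand": 20, "x": 0.02, "y": 0.005, "z": 0.03, "ax": 0, "ay": -0.1, "az": 0},
  {"hand": 20, "x": 0.02, "y": 0.005, "z": 0.03, "ax": 0, "ay": -0.1, "az": 0},
])

```text
t: 16.12
tool_pos: [0.4775, -0.0566, 0.2824]
orientation: [0.212, 3.034, -0.011]
force: [0.1, -0.3, -2.9]
opening: 0.0334
gripper_force: 20.0
```

Run:
```python
from h import *
from scipy.optimize import least_squares
plan(.495,-.0595,.080)
im,d,w=cloud('scene');cv2.imwrite('pics/s3.png',cv2.resize(im[140:240,220:340],None,fx=5,fy=5));np.save('s3.npy',w)
print(R.from_rotvec(read_state()['orientation']).as_matrix().round(3))
```

```text
t 16.125 tip [ 0.496  -0.0593  0.0974] F [ 0.14 -0.28 -2.87] shift [-0.016  -0.0004  0.0181] turn [-0.0003  0.1005 -0.0011]
[[-0.985  0.139  0.1  ]
 [ 0.138  0.99  -0.014]
 [-0.101 -0.    -0.995]]
```

View pics/s3.png

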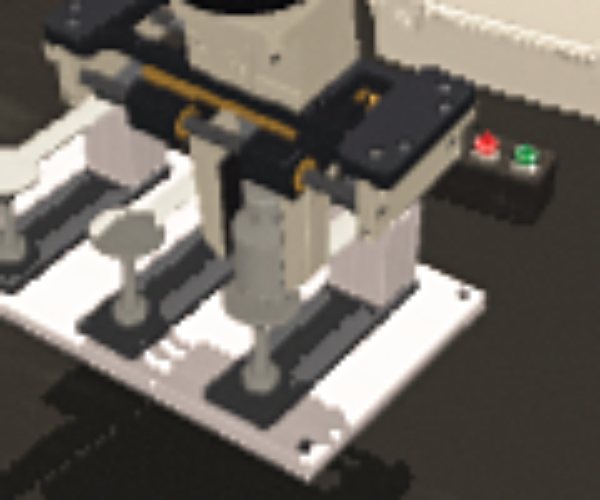

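The weight is tilted slightly toward the robot and hangs over the right pad at about (262,315). I'll lower it onto the pad.

Request:
carry_out([
  {"hand": 20, "x": 0.0016, "y": 0, "z": 0.006, "ax": 0, "ay": 0, "az": 0},
  {"hand": 20, "x": 0.0023, "y": 0, "z": 0.013, "ax": 0, "ay": 0, "az": 0},
  {"hand": 20, "x": 0.0023, "y": 0, "z": 0.013, "ax": 0, "ay": 0, "az": 0},
])

```text
t: 16.55
tool_pos: [0.4759, -0.0557, 0.2676]
orientation: [0.211, 3.036, -0.01]
force: [-1.1, 0.4, -2.3]
opening: 0.0335
gripper_force: 20.0
```

Request:
carry_out([
  {"hand": 20, "x": 0.0002, "y": 0, "z": 0.002, "ax": 0, "ay": 0, "az": 0},
  {"hand": 20, "x": 0.0002, "y": 0, "z": 0.002, "ax": 0, "ay": 0, "az": 0},
])

```text
t: 16.8
tool_pos: [0.4761, -0.0557, 0.2663]
orientation: [0.211, 3.035, -0.01]
force: [-0.4, 0.5, -0.8]
opening: 0.0334
gripper_force: 20.0
```

Request:
carry_out([
  {"hand": 20, "x": 0.0001, "y": 0, "z": 0.001, "ax": 0, "ay": 0, "az": 0},
  {"hand": 20, "x": 0.0001, "y": 0, "z": 0.001, "ax": 0, "ay": 0, "az": 0},
])

```text
t: 17.05
tool_pos: [0.4762, -0.0557, 0.2654]
orientation: [0.211, 3.034, -0.01]
force: [-1.2, 0.4, -1.0]
opening: 0.0336
gripper_force: 20.0
```

```bash
python3 -c "
from h import *
plan(.495,-.0595,.080)"
```

```text
t 17.05 tip [ 0.4946 -0.0583  0.0804] F [-1.15  0.45 -1.04] shift [-0.0191 -0.0011  0.0014] turn [0.  0.1 0. ]
```

Request:
carry_out([
  {"hand": 20, "x": 0.0001, "y": 0, "z": 0.0007, "ax": 0, "ay": 0, "az": 0},
  {"hand": 20, "x": 0.0001, "y": 0, "z": 0.0007, "ax": 0, "ay": 0, "az": 0},
])

```text
t: 17.3
tool_pos: [0.4762, -0.0558, 0.265]
orientation: [0.211, 3.034, -0.011]
force: [-3.0, 0.6, 2.3]
opening: 0.0333
gripper_force: 20.0
```

Request:
carry_out([
  {"hand": 20, "x": 0.0001, "y": 0, "z": 0.0005, "ax": 0, "ay": 0, "az": 0},
  {"hand": 20, "x": 0.0001, "y": 0, "z": 0.0005, "ax": 0, "ay": 0, "az": 0},
])

```text
t: 17.55
tool_pos: [0.4762, -0.0557, 0.2645]
orientation: [0.211, 3.034, -0.011]
force: [-4.9, 1.0, 5.1]
opening: 0.0335
gripper_force: 20.0
```

Request:
carry_out([
  {"hand": 20, "x": 0.0, "y": 0, "z": 0.0005, "ax": 0, "ay": 0, "az": 0},
  {"hand": 20, "x": 0.0, "y": 0, "z": 0.0005, "ax": 0, "ay": 0, "az": 0},
])

```text
t: 17.8
tool_pos: [0.4762, -0.0557, 0.2642]
orientation: [0.211, 3.034, -0.011]
force: [-6.5, 2.0, 8.1]
opening: 0.0333
gripper_force: 20.0
```

On the stop. Easing off slightly, then releasing.

Request:
carry_out([
  {"hand": 20, "x": 0.0, "y": 0, "z": -0.0008, "ax": 0, "ay": 0, "az": 0},
  {"hand": 20, "x": 0.0, "y": 0, "z": -0.0008, "ax": 0, "ay": 0, "az": 0},
])

```text
t: 18.05
tool_pos: [0.4761, -0.0557, 0.2647]
orientation: [0.211, 3.034, -0.011]
force: [-2.9, 0.7, 3.8]
opening: 0.0335
gripper_force: 20.0
```

Request:
carry_out([
  {"hand": 38, "x": 0, "y": 0, "z": -0.0008, "ax": 0, "ay": 0, "az": 0},
  {"hand": 42, "x": 0, "y": 0, "z": -0.0008, "ax": 0, "ay": 0, "az": 0},
  {"hand": 55, "x": 0, "y": 0, "z": -0.0008, "ax": 0, "ay": 0, "az": 0},
  {"hand": 55, "x": 0, "y": 0, "z": -0.0008, "ax": 0, "ay": 0, "az": 0},
  {"hand": 55, "x": 0, "y": 0, "z": -0.0008, "ax": 0, "ay": 0, "az": 0},
])

```text
t: 18.68
tool_pos: [0.476, -0.0557, 0.2652]
orientation: [0.211, 3.035, -0.011]
force: [-0.7, -0.1, 0.3]
opening: 0.0509
gripper_force: 0.0
```

Run:
```python
from h import *
plan(.495,-.0595,.080)
im,d,w=cloud('scene');cv2.imwrite('pics/s4.png',cv2.resize(im[140:240,220:340],None,fx=5,fy=5));np.save('s4.npy',w)
```

```text
t 18.675 tip [ 0.4944 -0.0583  0.0801] F [-0.7  -0.06  0.26] shift [-0.0193 -0.0011  0.0011] turn [ 0.      0.0999 -0.0001]
```

View pics/s4.png

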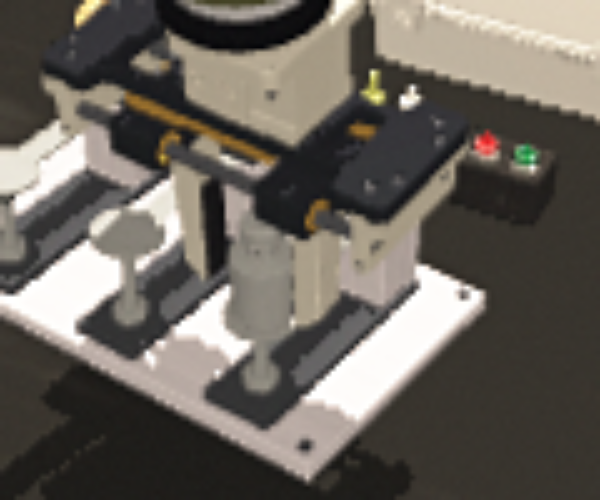

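The weight stands on the right pad at about (260,290), free between the open fingers. I'll retract along the tool axis.

Request:
carry_out([
  {"hand": 55, "x": 0, "y": 0, "z": -0.015, "ax": 0, "ay": 0, "az": 0},
  {"hand": 55, "x": 0, "y": 0, "z": -0.035, "ax": 0, "ay": 0, "az": 0},
  {"hand": 55, "x": 0, "y": 0, "z": -0.07, "ax": 0, "ay": 0, "az": 0},
  {"hand": 55, "x": 0, "y": 0, "z": -0.12, "ax": 0, "ay": 0, "az": 0},
  {"hand": 55, "x": 0, "y": 0, "z": -0.17, "ax": 0, "ay": 0, "az": 0},
  {"hand": 55, "x": 0.06, "y": 0, "z": -0.17, "ax": 0, "ay": 0, "az": 0},
  {"hand": 55, "x": 0.1, "y": 0, "z": -0.17, "ax": 0, "ay": 0, "az": 0},
  {"hand": 55, "x": 0.1, "y": 0, "z": -0.17, "ax": 0, "ay": 0, "az": 0},
])

```text
t: 19.73
tool_pos: [0.3589, -0.0393, 0.4255]
orientation: [0.211, 3.032, -0.011]
force: [0.2, 0.4, 0.1]
opening: 0.051
gripper_force: 0.0
```

Run:
```python
from h import *
from scipy.optimize import least_squares
for k in(0,1):
    im,d,w=cloud('scene')
cv2.imwrite('pics/s5.png',cv2.resize(im[120:250,180:340],None,fx=5,fy=4.6))
y=np.array([np.sin(.1387),np.cos(.1387)]);x=np.array([y[1],-y[0]]);O=np.array([.5597,.0159])
Q=w[120:250,180:340].reshape(-1,3);L=np.c_[(Q[:,:2]-O)@x,(Q[:,:2]-O)@y,Q[:,2]]
for z0,z1,r in((.072,.098,.017),(.11,.122,.0105)):
    S=L[(L[:,2]>z0)&(L[:,2]<z1)&(abs(L[:,1]+.085)<.03)&(abs(L[:,0]+.054)<.03)]
    s=least_squares(lambda c:np.hypot(*(S[:,:2]-c).T)-r,[-.05,-.083],loss='soft_l1',f_scale=.001);print(len(S),s.x.round(4))
S=L[(abs(L[:,1]+.085)<.03)&(abs(L[:,0]+.054)<.03)];print('top z',np.nanmax(S[:,2]))
```

```text
105 [-0.0518 -0.0816]
23 [-0.0556 -0.0812]
top z 0.1285246994644299
```

View pics/s5.png

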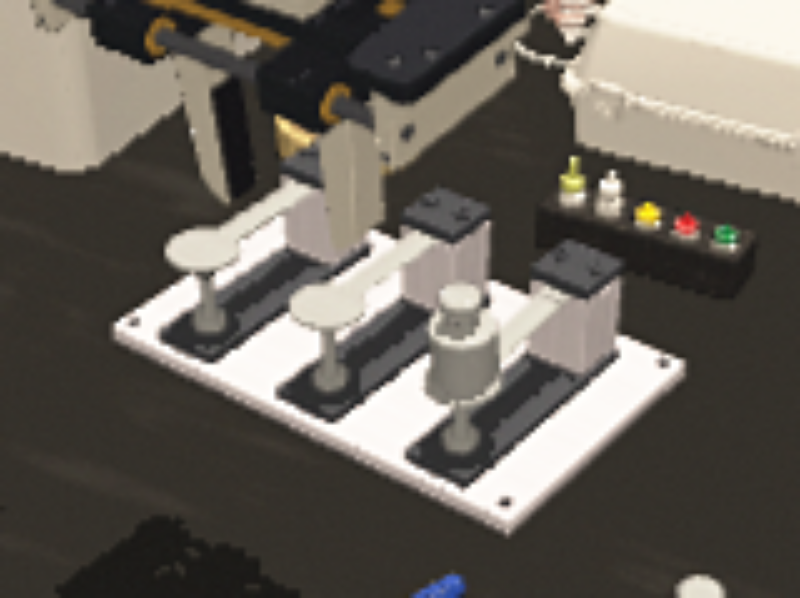

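The weight stands upright on the right pad at (460,350). Its axis is about 2 mm from the pad centre, the pad is down, and the gripper is clear.

```bash
python3 -c "
from h import *
print(robot.close_job())"
```

```text
the job is handed in; nothing more can be done
None
```

I pressed all three pads down onto their stops in order; the right finger is the soft one, and the check weight now stands upright on its pad, about 2 mm off centre by the camera, holding it down on its stop; the job is handed in, with no verdict returned.

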